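# Free the sample bottle caught in the bin corner and stand it on the balance

### The arm

A 6-joint arm with a two-finger parallel gripper is mounted at the origin on a cart in front of the work surface, level with it; the furniture and walls round the work are solid. World frame = base frame: x ahead of the robot, y to its left, z up, the work surface at z = 0. Lengths are in m, angles in rad, forces in N, time in s.
With the tool pointing down it reaches from about 0.325 to 0.85 m from the base axis. Payload 4.4 kg.
Tool frame: the origin (TCP) lies midway between the tips of the shut fingers; the grasp point (between the pads) lies 19 mm behind it; z points along the fingers, y is the line along which they close (so a half turn about z gives the same grasp; the last joint's range is limited). The gripper opens to 94 mm and grips with 3 to 60 N. Pads are 16 mm wide; open, the fingers measure 119 mm over their backs; the gripper's body (75 mm by 177 mm) begins 78 mm behind the grasp point.
Start: joints at [-1.329, 0.207, 1.542, -0, 1.393, -0.15], TCP at [0.22, -0.531, 0.205] pointing down, gripper open.
Joint ranges: [-2.73, 2.73], [-0.86, 2.22], [0.23, 2.46], [-1.11, 4.25], [0.08, 2.63], [-2.82, 2.82]. Speed limits (rad/s): [2.79, 2.79, 3.14, 3.14, 3.14, 3.14].

### API

Orientations are given as a unit quaternion [x, y, z, w].
In Python, from workcell import * gives the robot as it stands. The module is installed in compiled form; this text tells all that it offers. Calls block until the motion is done:
- move_pose(position, orientation): joint-space move of the TCP to a pose.
- move_l(position, rot=None, velocity=0.15, guard=None): straight line of the TCP; rot=None keeps the orientation; velocity is the mean speed in m/s. With guard (N) it stops when the force on the tool has changed by that much, and returns True; else False.
- goto_joints(angles): joint-space move.
- open_gripper() and clamp(squeeze=None): open the fingers fully, or close them until they stop; squeeze is the grip in N (None keeps the last).
- sleep(seconds).
- ik(position, orientation): joint angles nearest the present ones, or None.
- read_state(): the state.
- snapshot(name): name is "side" or "top"; returns the picture (480x640x3 uint8, blue, green, red); there is no depth.
- camera_params(name): a dict with "fx", "fy", "cx", "cy" (pixels), "dist_coeffs" ([k1, k2, p1, p2, k3] as OpenCV has them; the pictures are not rectified), "rvec" (rotation vector, rad) and "tvec" (3), from world to camera coordinates, as OpenCV has them. Camera axes: x right, y down, z forward; pixel columns grow to the right and rows downward; lengths in m; the calibration is good to about 2 mm. A picture is of the moment at which its call begins. camera_params takes no time and is no camera call.
A pose or a line that the arm cannot do raises PlanningError and nothing moves.
- finish_job(): hands the job in; it is judged then, once.
The state is a dict: "t": time; "joint_pos": joint angles; "dq": joint speeds; "tau": joint torques, N m; "position": TCP position; "tcp_rot": TCP orientation; "force": force on the tool from outside, world axes, zero at the start; "torque": the same for the moment, N m; "opening": finger opening in m; "grasp_force": force on a finger pad.
Only numpy, scipy, OpenCV 4.12 (cv2) and the standard library are available. Lean on these libraries where they do the work, as an engineer would, in place of code of your own. Each camera call takes 0.05 s, during which the arm holds its last target. There are 200 camera calls.

### The job

A tall sample bottle has toppled in the grey stacking bin: its cap has slipped under a corner plate and a jar stands hard behind its foot, so it can be neither lifted nor drawn out. Free it without wrenching it against the bin and stand it upright in the middle of the balance pan for weighing. Leave both jars and the small vial standing upright on the floor of the bin, and do not disturb the other things on the bench.

Things in the scene. Friction and masses are not known exactly. Their poses are not given: they have to be found in the camera images.
- bottle_centre (a point): Centre of the toppled sample bottle (on its axis, 109.5 mm from the foot): straight-sided body 46 mm in diameter over the lowest 118 mm, tapering above that to a screw cap about 25 mm in diameter, 219 mm long, 0.17 to 0.32 kg with its centre of mass about 92 mm from the foot. z runs along its axis from foot to cap. It lies level on the bin floor along the bin's diagonal.
- jar_short_centre (a point): Centre of the shorter of two glass jars with screw lids, 57 mm in diameter (lid 54 mm) and 99 mm tall (49.5 mm from centre to foot), 0.18 to 0.33 kg; z up its axis. Stands in the bin. Either jar may be the one behind the bottle's foot.
- jar_tall_centre (a point): Centre of the taller glass jar with screw lid, 57 mm in diameter (lid 54 mm) and 109 mm tall (54.5 mm from centre to foot), 0.22 to 0.42 kg; z up its axis. Stands in the bin.
- vial_centre (a point): Centre of a small capped glass vial, 25 mm in diameter and 53 mm tall, 35 g; z up its axis. Stands in the bin near a corner.
- bin_floor (a point): Centre of the inner floor of the grey plastic stacking bin, 3.5 mm above the bench; x and y along its sides. The bin is fixed. Inside it measures 205 mm along x and 271 mm along y; walls 3.5 mm thick with a rim 6 mm wide outside, 48.5 mm high above the inner floor. In each corner a flat three-cornered stacking plate joins the two walls: it reaches 56 mm along each wall from the inner corner; its underside is 42.7 mm and its top 47.5 mm above the inner floor.
- bin_caught_corner (a point): Inner corner of the bin, at floor level, under whose plate the bottle's cap is caught (the corner at -x, -y of the bin); axes as the bin's. The blocking jar stands between the bottle's foot and the edge of the plate in the opposite corner (+x, +y); the other jar and the vial stand near the two remaining corners, either way round.
- pan (a point): Centre of the top of the balance's round steel pan, 120 mm in diameter, 62 mm above the bench; the balance is fixed, 205 mm deep and 165 mm wide, and nothing on it stands higher than the pan; z up.
- dark_bottle: Dark bottle with a black cap, 54 mm in diameter and 216 mm tall, standing at the back of the bench; origin at the centre of its foot. A bystander.
- kitchen_timer: Small digital timer, 46 x 66 x 61 mm, standing on its foot near the front of the bench; origin at the centre of its underside. A bystander.
- glass_beaker: Small glass beaker, 54 x 59 x 68 mm, standing on the right part of the bench; origin at the centre of its foot. A bystander.

How it is judged:
At the end, for the whole second after the job is handed in: The bottle stands upright (within 0.1 rad) on the balance pan, its axis within 25 mm of the pan's centre, released and at rest; both jars and the vial stand upright (within 0.15 rad) on the floor inside the bin (angle between bottle_centre's own z axis and vertical below 0.1 rad and horizontal distance between bottle_centre and pan below 0.025 m and z of bottle_centre in the frame of pan between 0.104 and 0.115 m and angle between each of jar_short_centre, jar_tall_centre, vial_centre's own z axis and vertical below 0.15 rad and x of jar_short_centre in the frame of bin_floor between -0.1025 and 0.1025 m and y of jar_short_centre in the frame of bin_floor between -0.1355 and 0.1355 m and z of jar_short_centre in the frame of bin_floor between 0.0415 and 0.0575 m and x of jar_tall_centre in the frame of bin_floor between -0.1025 and 0.1025 m and y of jar_tall_centre in the frame of bin_floor between -0.1355 and 0.1355 m and z of jar_tall_centre in the frame of bin_floor between 0.0465 and 0.0625 m and x of vial_centre in the frame of bin_floor between -0.1025 and 0.1025 m and y of vial_centre in the frame of bin_floor between -0.1355 and 0.1355 m and z of vial_centre in the frame of bin_floor between 0.0185 and 0.0345 m); the robot touches nothing.
It fails at once if the bottle is wrenched against the bin (over 40 N) (contact force between bottle and bin above 40 N).
It fails at once if a jar or the vial is knocked over (angle between any of jar_short_centre, jar_tall_centre, vial_centre's own z axis and vertical above 0.8 rad).
It fails at once if the dark bottle, the timer or the beaker is moved by more than 30 mm (distance of any of dark_bottle, kitchen_timer, glass_beaker from where it was at the start of the episode above 0.03 m).
It also fails if it takes over 56 s, if anything falls off the work surface, if the arm or the gripper's body presses on something with over 40 N, if the wrist force passes 120 N, or if a joint passes its speed limit or range.

## Working session

There is one attempt and no reset: what is moved stays moved. The work goes in short steps, each a Python script; the robot and the scene stay as the last script left them, time stands still between calls to the robot, and variables do not carry over. Pictures are saved under pics/ and viewed, at most 10 in all, crops included, and the job is handed in when it is done.

```bash
mkdir -p pics; python3 - <<'E'
from workcell import *
import cv2
for n in("top","side"):
    cv2.imwrite(f"pics/{n}0.png",snapshot(n)); print(camera_params(n))
E
```

```text
{'fx': 524.8288323390963, 'fy': 524.8288323390963, 'cx': 318.7119457760483, 'cy': 236.25007773850663, 'dist_coeffs': array([-0.0444584,  0.       ,  0.       ,  0.       ,  0.       ]), 'rvec': array([ 2.12808902, -2.15197321,  0.17006433]), 'tvec': array([-0.19851317,  0.55510402,  1.19130002])}
{'fx': 471.5926004201739, 'fy': 471.5926004201739, 'cx': 313.78203925500367, 'cy': 240.62592164866277, 'dist_coeffs': array([-0.12160327,  0.        ,  0.        ,  0.        ,  0.        ]), 'rvec': array([ 2.01555138, -0.04871391,  0.01378388]), 'tvec': array([-0.565796  , -0.0092285 ,  1.08520702])}
```

View pics/top0.png

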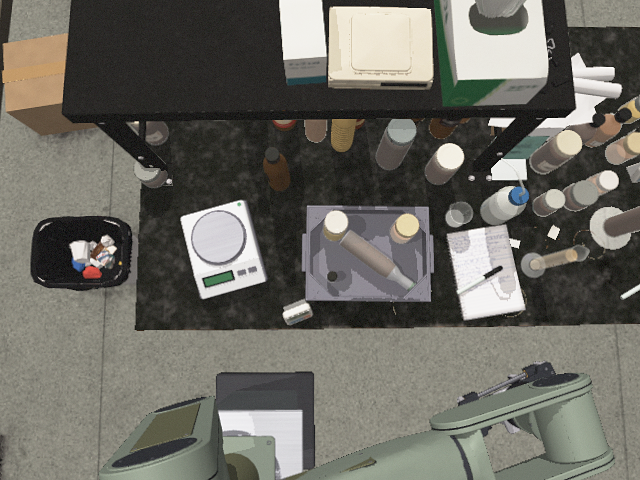

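View pics/side0.png

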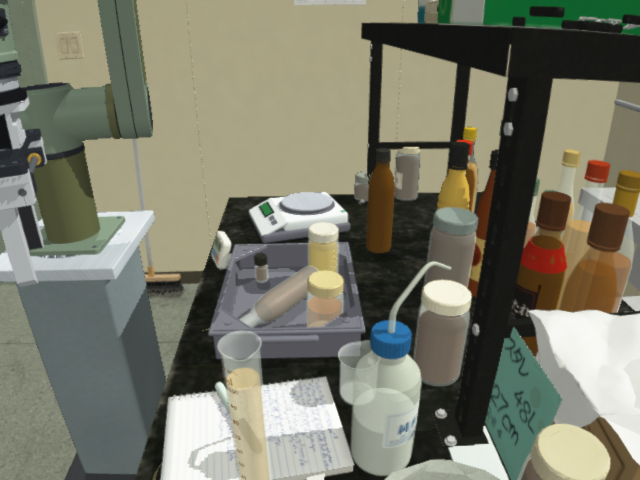

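The top view shows the bin at (305-432, 206-301), with the bottle's cap at its lower right (410,285). The blocking jar (white lid) is at (336,220), the other jar at (405,228), the vial at (333,277) and the balance pan at (218,238). The shelf edge is near row 115. I'll take enlarged crops of both views for closer pixel readings.

```bash
python3 - <<'E'
import cv2
a=cv2.imread("pics/top0.png")[195:311,295:445]; cv2.imwrite("pics/c1.png",cv2.resize(a,None,fx=5,fy=5,interpolation=cv2.INTER_CUBIC))
a=cv2.imread("pics/side0.png")[185:360,205:375]; cv2.imwrite("pics/c2.png",cv2.resize(a,None,fx=3.4,fy=3.4,interpolation=cv2.INTER_CUBIC))
E
```

```text
(no output)
```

View pics/c1.png

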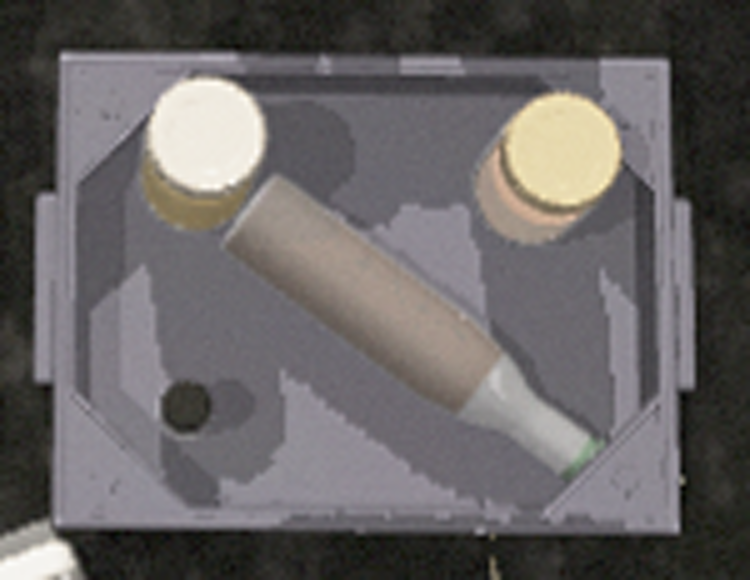

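View pics/c2.png

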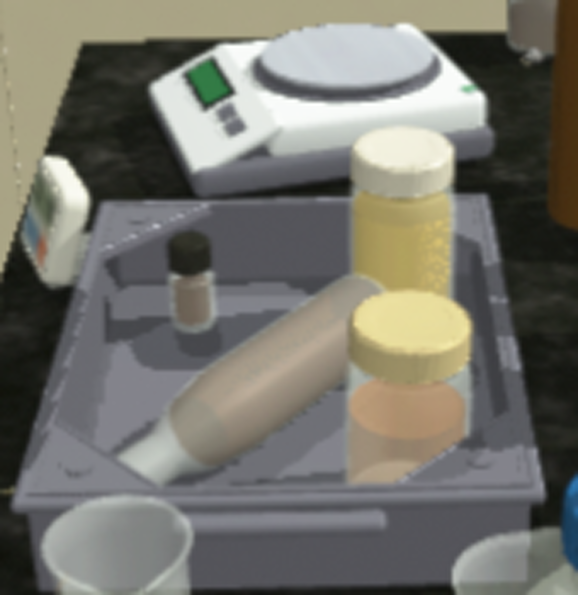

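c1 (5x, offset 295,195) gives these readings:

| Feature | Crop pixels |
|---|---|
| Rim corners | (60,55), (670,60), (680,530), (55,528) |
| White lid | (208,134) |
| Yellow lid | (562,150) |
| Bottle foot edge | (280,177)-(226,240) |
| Bottle shoulder | (503,350)-(460,412) |
| Vial cap | (186,406) |

c2 shows both jars, the vial, the timer behind the near-left rim and the balance beyond the bin.

```bash
cat > h.py <<'E'
from workcell import *
import numpy as np, cv2
from scipy.spatial.transform import Rotation as R
def p2w(cam,uv,z):
    c=camera_params(cam); K=np.array([[c['fx'],0,c['cx']],[0,c['fy'],c['cy']],[0,0,1]])
    n=cv2.undistortPoints(np.array([[uv]],float),K,c['dist_coeffs'])[0,0]
    M=cv2.Rodrigues(c['rvec'])[0]; d=M.T@np.array([*n,1]); o=-M.T@c['tvec']
    return o+d*(z-o[2])/d[2]
def w2p(cam,P):
    c=camera_params(cam); K=np.array([[c['fx'],0,c['cx']],[0,c['fy'],c['cy']],[0,0,1]])
    return cv2.projectPoints(np.array(P,float).reshape(-1,3),c['rvec'],c['tvec'],K,c['dist_coeffs'])[0][:,0]
def rot(z,y):  # tool z axis, tool y axis -> quaternion
    z=np.array(z,float)/np.linalg.norm(z); y=np.array(y,float); y=y-z*(z@y); y/=np.linalg.norm(y)
    return R.from_matrix(np.c_[np.cross(y,z),y,z]).as_quat()
E
python3 - <<'E'
from h import *
np.set_printoptions(precision=4,suppress=True)
f=lambda u,v:(295+u/5-.4,195+v/5-.4)
g=lambda u,v:(205+u/3.4-.35,185+v/3.4-.35)
for p in[(60,55),(670,60),(680,530),(55,528)]: print('rim',p2w('top',f(*p),.052)[:2])
for h in(.1025,.1125):
  for n,p,q in[('white',(208,134),(402,155)),('yellow',(562,150),(410,320))]:
    P=p2w('top',f(*p),h); print(n,h,P,'side pred',w2p('side',P), 'seen',g(*q))
for p in[(280,177),(226,240),(503,350),(460,412)]: print('bot',p2w('top',f(*p),.0265)[:2])
print('cap',p2w('top',f(582,457),.03))
print('vial',p2w('top',f(186,406),.0565)); print('pan',p2w('top',(218,237),.062))
print('timer',p2w('top',(297,312),.061),p2w('top',(275,171),.05))
E
```

```text
rim [ 0.6251 -0.1769]
rim [ 0.6196 -0.4652]
rim [ 0.3989 -0.4602]
rim [ 0.4033 -0.1729]
white 0.1025 [ 0.5769 -0.2443  0.1025] side pred [[324.6523 233.2854]] seen (322.88529411764705, 230.23823529411766)
yellow 0.1025 [ 0.5679 -0.4036  0.1025] side pred [[325.1575 278.3836]] seen (325.23823529411766, 278.7676470588235)
white 0.1125 [ 0.5751 -0.2439  0.1125] side pred [[323.5707 228.0954]] seen (322.88529411764705, 230.23823529411766)
yellow 0.1125 [ 0.5661 -0.4019  0.1125] side pred [[323.8546 271.9282]] seen (325.23823529411766, 278.7676470588235)
bot [ 0.5699 -0.2812]
bot [ 0.5397 -0.2548]
bot [ 0.4856 -0.3852]
bot [ 0.4564 -0.3639]
cap [ 0.4343 -0.4202  0.03  ]
vial [ 0.4583 -0.2338  0.0565]
pan [0.5508 0.0291 0.062 ]
timer [ 0.3766 -0.1534  0.061 ] [ 0.711  -0.1019  0.05  ]
```

```bash
cat >> h.py <<'E'
foot=np.array([.5548,-.268]); d=np.array([-.62,-.785]); d/=np.linalg.norm(d); n=np.array([-d[1],d[0]])
pan=np.array([.551,.029])
def pt(a,p,z): return np.array([*(foot+a*d+p*n),z])
def Qdown(s): return rot([0,0,-1],[*(s*n),0])
def Qup(s,yaw):  # tool horizontal along yaw, cap(-s*x) up
    z=np.array([np.cos(yaw),np.sin(yaw),0]); x=np.array([0,0,-s]); return rot(z,np.cross(z,x))
E
python3 - <<'E'
from h import *
np.set_printoptions(precision=2,suppress=True)
print(read_state()['tcp_rot'], n)
for s in(1,-1):
    print(s,'jar',ik(pt(-.031,.001,.06),Qdown(s)),'bot',ik(pt(.102,0,.011),Qdown(s)),ik(pt(.066,0,.3),Qdown(s)))
    for yaw in np.arange(-1.5,2.2,.3):
        w=np.array([np.cos(yaw),np.sin(yaw)])
        P=np.array([*(pan+.019*w),.166])
        j=ik(P,Qup(s,yaw)); j2=ik(P+[0,0,.12],Qup(s,yaw))
        if j is not None: print(s,round(yaw,2),np.array(j),None if j2 is None else np.array(j2))
E
```

```text
[ 0.98  0.19 -0.   -0.  ] [ 0.78 -0.62]
1 jar [-0.54  0.46  1.53 -0.    1.15  0.13] bot [-0.76  0.48  1.61 -0.    1.04 -0.09] [-0.7   0.22  1.34 -0.    1.59 -0.03]
1 -0.6 [0.39 0.57 2.19 4.17 1.37 1.25] [0.39 0.21 2.23 4.25 1.21 0.95]
1 -0.3 [0.15 0.54 2.37 3.61 1.36 1.47] [0.15 0.05 2.42 3.69 0.98 1.24]
1 0.0 [-0.26  0.54  2.46  2.88  1.43  1.61] None
1 0.3 [-0.62  0.53  2.41  2.22  1.45  1.73] None
1 0.6 [-0.76  0.56  2.26  1.77  1.5   1.89] [-0.76  0.15  2.31  1.73  1.44  2.24]
1 0.9 [-0.78  0.62  2.05  1.48  1.62  2.04] [-0.78  0.3   2.09  1.49  1.64  2.31]
1 1.2 [-0.73  0.71  1.82  1.27  1.77  2.15] [-0.73  0.45  1.86  1.32  1.83  2.37]
1 1.5 [-0.65  0.81  1.59  1.12  1.95  2.23] [-0.65  0.59  1.62  1.2   2.02  2.41]
1 1.8 [-0.55  0.91  1.36  1.    2.14  2.27] [-0.55  0.72  1.39  1.1   2.22  2.44]
1 2.1 [-0.45  1.02  1.14  0.88  2.33  2.27] [-0.45  0.84  1.17  1.    2.42  2.44]
-1 jar None bot None None
-1 -0.6 [ 0.39  0.57  2.19  4.17  1.37 -1.89] [ 0.39  0.21  2.23  4.25  1.21 -2.19]
-1 -0.3 [ 0.15  0.54  2.37  3.61  1.36 -1.68] [ 0.15  0.05  2.42  3.69  0.98 -1.9 ]
-1 0.0 [-0.26  0.54  2.46  2.88  1.43 -1.53] None
-1 0.3 [-0.62  0.53  2.41  2.22  1.45 -1.41] None
-1 0.6 [-0.76  0.56  2.26  1.77  1.5  -1.25] [-0.76  0.15  2.31  1.73  1.44 -0.9 ]
-1 0.9 [-0.78  0.62  2.05  1.48  1.62 -1.1 ] [-0.78  0.3   2.09  1.49  1.64 -0.83]
-1 1.2 [-0.73  0.71  1.82  1.27  1.77 -0.99] [-0.73  0.45  1.86  1.32  1.83 -0.77]
-1 1.5 [-0.65  0.81  1.59  1.12  1.95 -0.91] [-0.65  0.59  1.62  1.2   2.02 -0.73]
-1 1.8 [-0.55  0.91  1.36  1.    2.14 -0.87] [-0.55  0.72  1.39  1.1   2.22 -0.7 ]
-1 2.1 [-0.45  1.02  1.14  0.88  2.33 -0.87] [-0.45  0.84  1.17  1.    2.42 -0.7 ]
```

```bash
python3 - <<'E'
from h import *
Q=Qdown(1); J=np.array([.575,-.244])
open_gripper()
move_pose([*J,.17],Q); move_l([*J,.060],velocity=.12,guard=15)
clamp(25); s=read_state(); print(s['t'],s['opening'],s['grasp_force'],s['position'])
move_l([*J,.125],velocity=.12)
T=pt(-.010,-.070,.125); print('target',T); move_l(T,velocity=.15)
T[2]=.068; move_l(T,velocity=.15); T[2]=.0565; print('touch',move_l(T,velocity=.03,guard=5)); print(read_state()['position'][2])
open_gripper(); T[2]=.2; move_l(T,velocity=.2); move_pose(pt(.102,0,.2),Q)
print(read_state()['t']); cv2.imwrite("pics/top1.png",snapshot("top"));a=snapshot("side");cv2.imwrite("pics/s1.png",cv2.resize(a[150:390,130:450],None,fx=2.4,fy=2.4))
E
```

```text
3.75 0.054357389761788444 24.82875414963928 [ 0.57471057 -0.24385599  0.0600633 ]
target [ 0.50606523 -0.21676601  0.125     ]
touch True
0.05977892910752172
8.2083
```

View pics/s1.png

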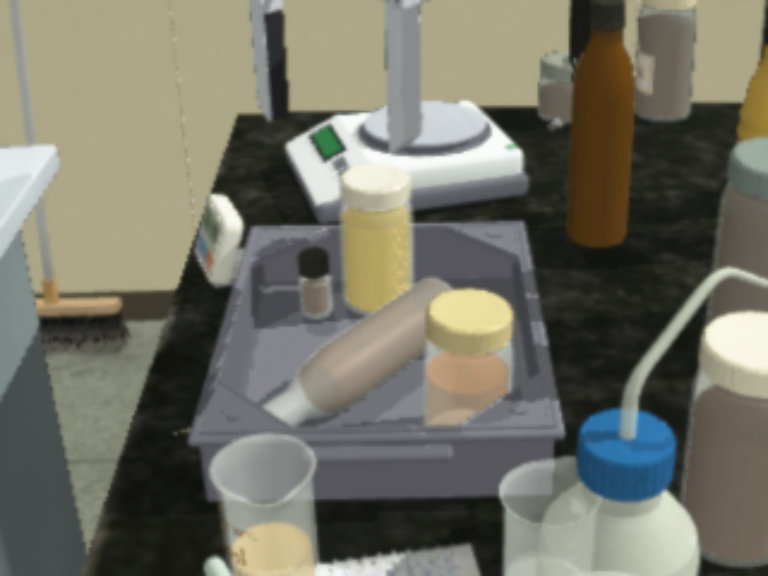

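The tall jar now stands upright at (377,240) in the crop, clear of the bottle's foot, and the vial and short jar are undisturbed. Next I grip the bottle and draw it out.

```bash
python3 - <<'E'
from h import *
np.set_printoptions(precision=3,suppress=True)
print(move_l(pt(.102,0,.011),velocity=.12,guard=12))
clamp(15); s=read_state(); print(s['t'],s['opening'],s['grasp_force'],s['position'],s['force'])
if abs(s['opening']-.046)<.003:
    clamp(40); z=s['position'][2]
    print(move_l(pt(.102,0,z+.003),velocity=.03,guard=12),read_state()['force'])
    print(move_l(pt(.066,0,z+.003),velocity=.05,guard=12),read_state()['force'])
    s=read_state(); print(s['position'],s['opening'],s['t'])
    cv2.imwrite("pics/top2.png",cv2.resize(snapshot("top")[150:330,220:460],None,fx=3,fy=3))
E
```

```text
False
10.8417 0.04561495352246493 14.993321299552917 [ 0.491 -0.348  0.011] [-0.841  0.33   0.204]
False [-0.601 -0.398 -3.859]
False [-0.476  0.979 -2.642]
[ 0.514 -0.32   0.014] 0.04475018857290827 12.175
```

View pics/top2.png

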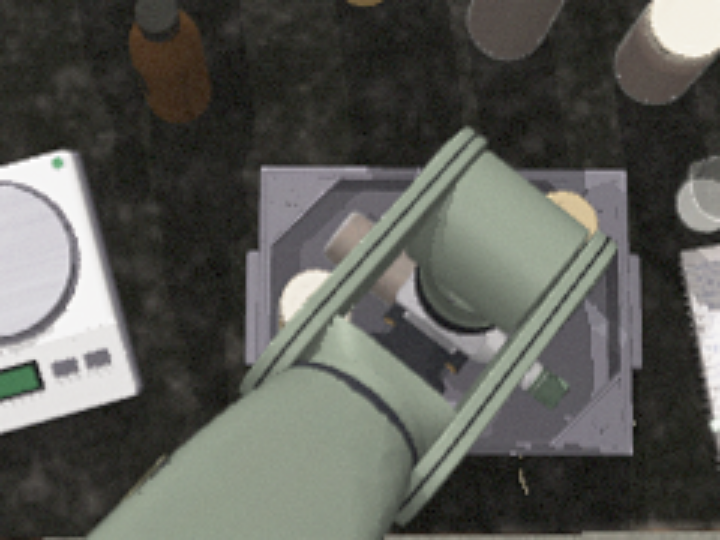

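The bottle is drawn clear: its green cap at (550,388) is off the plate, with the jars untouched. Now I lift it and swing it upright above the pan.

```bash
python3 - <<'E'
from h import *
np.set_printoptions(precision=3,suppress=True)
print(move_l(pt(.066,0,.10),velocity=.08,guard=15)); move_l(pt(.066,0,.33),velocity=.25)
yaw=.9; w=np.array([np.cos(yaw),np.sin(yaw)])
q=ik([*(pan+.019*w),.29],Qup(1,yaw)); print(q)
goto_joints(q); s=read_state(); print(s['t'],s['position'],s['opening'])
cv2.imwrite("pics/t3.png",snapshot("top")); cv2.imwrite("pics/s3.png",snapshot("side"))
a=cv2.resize(cv2.imread("pics/t3.png")[130:330,130:400],None,fx=1.5,fy=1.5); b=cv2.resize(cv2.imread("pics/s3.png")[60:360,180:440],None,fx=1.5,fy=1.5)
c=np.zeros((450,800,3),np.uint8); c[:300,:405]=a; c[:450,408:798]=b; cv2.imwrite("pics/m3.png",c)
E
```

```text
False
[-0.778  0.295  2.09   1.493  1.644  2.324]
16.5417 [0.563 0.044 0.29 ] 0.04536857850615063
```

View pics/m3.png

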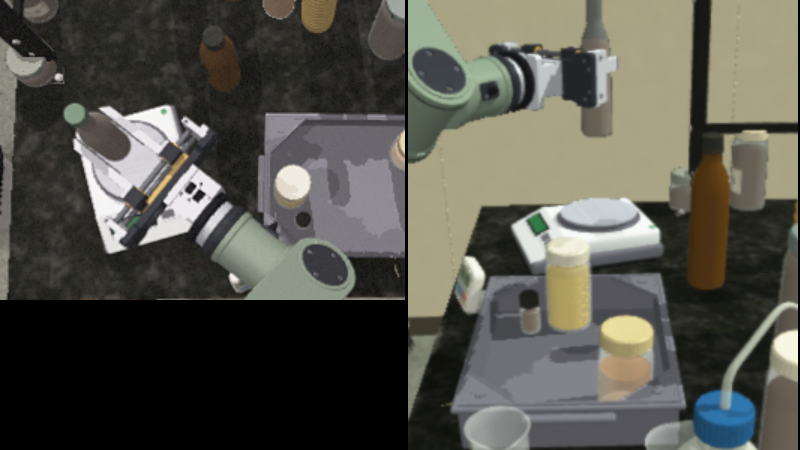

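The bottle hangs upright above the pan. The wrist's lower part looks deep at the left of the side view, so I'll check that region before descending.

```bash
python3 - <<'E'
from h import *
a=cv2.imread("pics/s3.png")[20:320,60:360]; a=cv2.resize(a,None,fx=1.5,fy=1.5)
b=cv2.imread("pics/t3.png")[160:460,130:380]; b=cv2.resize(b,None,fx=1.3,fy=1.3)
c=np.zeros((450,800,3),np.uint8); c[:,:450]=a; c[:390,460:785]=b; cv2.imwrite("pics/m3b.png",c)
E
```

```text
(no output)
```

View pics/m3b.png

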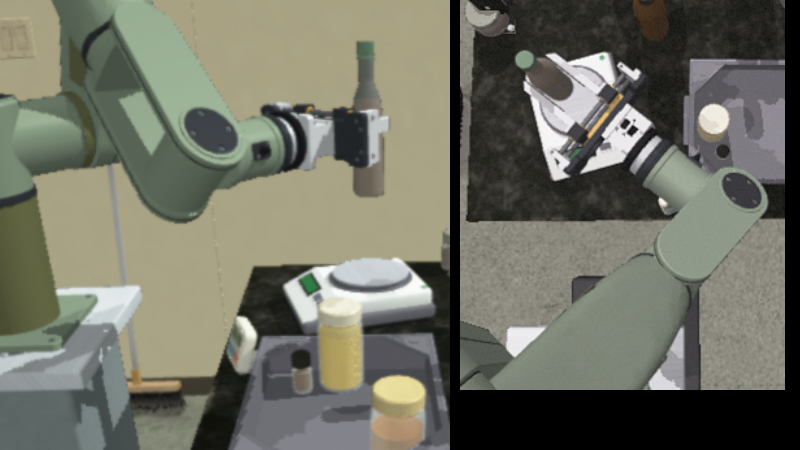

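```bash
python3 - <<'E'
from h import *
np.set_printoptions(precision=1,suppress=True)
print('pred side cap/foot',w2p('side',[[*pan,.407],[*pan,.188]]),'seen 304,47; 306,150')
print('pred top cap',w2p('top',[*pan,.407]),'seen ~180,206')
print('pan centre side pred',w2p('side',[*pan,.062]),'seen',60+369/1.5,20+275/1.5)
E
```

```text
pred side cap/foot [[303.4  44.9]
 [305.4 147.9]] seen 304,47; 306,150
pred top cap [[179.2 204.9]] seen ~180,206
pan centre side pred [[306.4 200.7]] seen 306.0 203.33333333333334
```

The bottle is vertical and centred within a pixel or two of prediction in both views. The wrist also clears on the way down, so I'll lower it under a force guard.

```bash
python3 - <<'E'
from h import *
np.set_printoptions(precision=3,suppress=True)
p=np.array(read_state()['position']); yaw=.9; w=np.array([np.cos(yaw),np.sin(yaw),0])
print(move_l([*p[:2],.178],velocity=.08,guard=12)); 
print(move_l([*p[:2],.152],velocity=.015,guard=3)); s=read_state(); print(s['t'],s['position'],s['force'],s['torque'])
sleep(.3); print(read_state()['force'])
cv2.imwrite("pics/s4.png",snapshot("side")); cv2.imwrite("pics/t4.png",snapshot("top"))
a=cv2.imread("pics/s4.png")[60:320,120:400]; b=cv2.imread("pics/t4.png")[160:420,130:380]
cv2.imwrite("pics/m4.png",cv2.resize(np.hstack([a,b]),None,fx=1.5,fy=1.5))
E
```

```text
False
True
19.025 [0.563 0.043 0.169] [-0.111 -0.715  3.566] [ 0.182 -0.047 -0.078]
[ 0.16  -0.258  5.452]
```

View pics/m4.png

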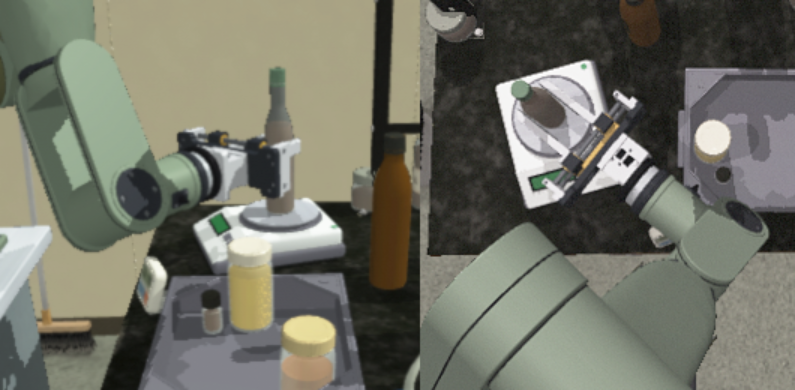

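The bottle stands vertical on the pan centre at (280,210), and the jars, vial and timer are in place. I'll release and back out.

```bash
python3 - <<'E'
from h import *
np.set_printoptions(precision=3,suppress=True)
open_gripper(); sleep(.3)
p=np.array(read_state()['position']); w=np.array([np.cos(.9),np.sin(.9),0])
for L in(.12,.10,.08,.065):
    try: print(L,move_l(p-L*w,velocity=.07,guard=10)); break
    except PlanningError as e: print(L,e)
sleep(.5); s=read_state(); print(s['t'],s['position'],s['force'])
a=snapshot("side")[60:320,120:400]; b=snapshot("top")[160:420,130:380]
cv2.imwrite("pics/m5.png",cv2.resize(np.hstack([a,b]),None,fx=1.5,fy=1.5))
E
```

```text
0.12 False
22.9833 [ 0.488 -0.05   0.168] [ 0.738 -0.854 -0.435]
```

View pics/m5.png

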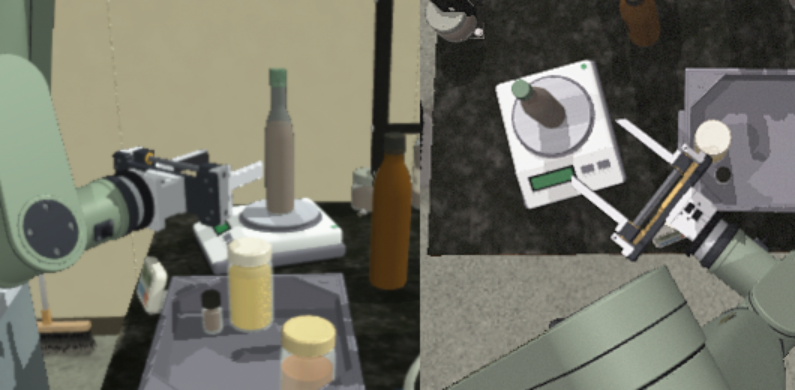

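The bottle stands free and upright on the pan centre at (280,210), the gripper is clear, and both jars and the vial are upright.

```bash
python3 -c "
from workcell import *
print(finish_job())"
```

```text
the job is handed in; nothing more can be done
None
```

The job is handed in: the bottle stands upright in the middle of the balance pan, and the last pictures show both jars and the vial upright in the bin; no verdict was returned, and the arm finished at about 23 s of the 56 s limit.

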